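# Seat the dust cover on a rolling-mill bearing block

## Robot

A 7-joint arm with a two-finger parallel gripper is mounted at the origin on the work surface. World frame = base frame: x ahead of the robot, y to its left, z up, the work surface at z = 0. Lengths are in m, angles in rad, forces in N, time in s.
With the tool pointing down it reaches from about 0.35 to 0.9 m from the base axis. Payload 8.1 kg.
Tool frame: the origin (TCP) lies at the centre of the arm's flange, where the gripper is bolted on; the fingertips stand 178 mm ahead of it and the grasp point (between the pads) lies 159 mm ahead of it; z points along the fingers, y is the line along which they close (so a half turn about z gives the same grasp; the last joint's range is limited). The gripper opens to 92 mm and grips with 3 to 60 N. Pads are 19 mm wide; open, the fingers measure 130 mm over their backs; the gripper's body (75 mm by 190 mm) begins 47 mm behind the grasp point.
Start: joints at [1.072, 0.434, 0.025, 1.573, -0.012, 1.134, -0.075], TCP at [0.241, -0.577, 0.405] pointing down, gripper open.
Joint ranges: [-2.62, 2.62], [-0.44, 2.09], [-1.27, 1.32], [0.08, 2.57], [-1.32, 4.46], [0.12, 2], [-2.74, 2.74]. Speed limits (rad/s): [2.22, 2.22, 3.01, 3.01, 3.14, 3.14, 3.14].

## Interface

Orientations are given as a rotation vector (axis times angle).
In Python, from cell import arm gives the robot as it stands. The module is installed in compiled form; this text tells all that it offers.
- The arm moves only by the shell command python3 -m inch 'ROWS' [FORCE]. ROWS is text: rows parted by semicolons, each of 5 numbers parted by spaces: the shift along the tool's x, y, z in m, then the turn about the tool's z in rad, then the finger opening in m, from 0 to 0.0918. In form: x y z roll fingers; .... A call has 1 to 5 rows; each row is the pose to reach, as a shift and turn from the pose commanded when the call began, along the tool's axes at that moment; what a row does not reach only later rows make up. A row lasts 1/10 s, in which the tool goes at most 50 mm and 8.59 degrees, less where a joint would pass 70% of its speed; a pose out of reach is approached as far as the arm can. A call with a gripper value outside its range is refused whole. The fingers move at their own pace and stop on an object; FORCE is the grip in N (left out, the last holds). Time passes only in rows, so rows that repeat a pose let the fingers close. It gives the time, the measured TCP pose, the force, the opening and the grip force at its end, in the units of the state.
- arm.observe(): the state, without advancing time (a new reading comes with each control period).
- arm.get_image(name): name is "scene" or "top"; returns the picture (420x560x3 uint8, red, green, blue); there is no depth.
- arm.get_calibration(name): a dict with "intrinsics" (3x3 intrinsics, pixels), "pose" (4x4, takes a point from camera to world coordinates). Camera axes: x right, y up, looking along -z (the intrinsics and any distortion apply to the point x, -y, -z); pixel columns grow to the right and rows downward; lengths in m; the calibration is good to about 2 mm. A picture is of the moment at which its call begins. get_calibration takes no time and is no camera call.
- arm.sign_off(): hands the job in; it is judged then, once.
Trained networks look in the newest picture that a camera, given by its name, has taken for a name from the list of things; names that differ only in an ending like _2 or _b are one class to them, and where a whole thing is asked for, a point or a joint stands for the part that bears it (a point fixed in the world has none). Each returns a list of dicts, best first, with "conf" (0 to 1); they miss things now and then, are a little off and sometimes report something else, mostly with a low value. They report only what shows in the picture. A call takes as long as a camera call. They do not tell look-alikes from the thing itself.
- arm.look_for(camera, query): "point" ([row, column] in pixels, amid what is visible of it).
- arm.silhouettes(camera, query): "region" (420x560 bool, what is visible of it) and "point" ([row, column] in pixels, amid what is visible of it).
- arm.place_of(camera, query): "point" ([row, column] in pixels: a listed point, or the origin of a listed thing).
The state is a dict: "clock": time; "joints": joint angles; "dq": joint speeds; "joint_efforts": joint torques, N m; "position": TCP position; "ee_rot": TCP orientation; "force": force on the tool from outside, world axes, zero at the start; "ft_torque": the same for the moment, N m; "width": opening from 0.0 (shut) to 1.0 (fully open); "gripper_force": force on a finger pad.
Only numpy, scipy, OpenCV 4.12 (cv2) and the standard library are available. Lean on these libraries where they do the work, as an engineer would, in place of code of your own. Each camera call takes 0.05 s, during which the arm holds its last target. There are 200 camera calls.

## Task

One of the two grey bearing blocks still has its round metal dust cover standing proud. Take the wooden pusher with the wide flat foot from the black rubber mat and, holding it upright and centred on that cover, press straight down until the cover is snapped fully home, keeping the pressure on for a moment. Then stand the pusher upright on the black rubber mat again and let go of it.

Things in the scene. Friction and masses are not known exactly. Their poses are not given: they have to be found in the camera images.
- pusher_mid (a point): Loose beech pusher, upright on the mat: 110 mm tall, flat round foot 48 mm wide and 16 mm thick, straight round handle 28 mm thick up to the top, 0.10 to 0.20 kg. Point: on its axis, 55 mm above the foot's flat face; z up along the handle. About 110 mm from it along the mat's y stands a slim wooden punch, 24 mm thick, 95 mm tall, without a foot: not the one to use.
- cover_top (a point): Centre of the upper face of the cover to be seated; z up. An aluminium disc, 52 mm wide, 4 mm thick, black skirt below, on a fixed grey block 40 mm tall (80 by 74 mm, feet 114 mm overall). The face starts 54.5 to 56 mm above the bench; home, it is at 44 mm. The other, identical block has its cover home already.
- cover (a joint): How far that cover has been pressed in, in m: 0 to 0.0015 at the start, 0.012 fully home, where it meets a hard stop. It goes in with a steady push of about 8 N, moves straight down only and stays where it is left.
- mat: Black rubber mat fixed to the bench: 120 mm along its x, 220 mm along its y, 4 mm thick. Origin at the centre of its underside; z up.
There are look-alikes about, which are no part of the job. What is shaped like the part that bears pusher_mid but blue or yellow is not meant.

How it is judged:
By the outcome, as a careful person would: the job done as asked, in the order asked, and still so for the second after the job is handed in, with the robot touching nothing.
It also fails if it takes over 54 s, if anything falls off the work surface, if the arm or the gripper's body presses on something with over 40 N, if the wrist force passes 120 N, or if a joint passes its speed limit or range.

## Working session

There is one attempt and no reset: what is moved stays moved. The work goes in short steps, Python scripts to look and compute and a shell command to move; the robot and the scene stay as the last step left them, time stands still between calls to the robot, and variables do not carry over. Pictures are saved under pics/ and viewed, at most 10 in all, crops included, and the job is handed in when it is done.

```bash
mkdir -p pics; cat > h.py <<'E'
import numpy as np, cv2
from cell import arm
from scipy.spatial.transform import Rotation as R
def ray(cam,p):
    c=arm.get_calibration(cam);K=np.array(c["intrinsics"]);T=np.array(c["pose"])
    d=np.linalg.inv(K)@[p[1],p[0],1]; d=T[:3,:3]@(d*[1,-1,-1]); return T[:3,3],d
def onz(cam,p,z):
    o,d=ray(cam,p); return o+d*(z-o[2])/d[2]
def proj(cam,P):
    c=arm.get_calibration(cam);K=np.array(c["intrinsics"]);T=np.array(c["pose"])
    q=T[:3,:3].T@(np.array(P)-T[:3,3]);q=K@(q*[1,-1,-1]);return q[1::-1]/q[2]
def tri(p1,p2,c1="scene",c2="top"):
    o1,d1=ray(c1,p1);o2,d2=ray(c2,p2)
    s=np.linalg.lstsq(np.c_[d1,-d2],o2-o1,rcond=None)[0]
    a,b=o1+d1*s[0],o2+d2*s[1];return (a+b)/2,np.linalg.norm(a-b)
def state():
    s=arm.observe();Rm=R.from_rotvec(s["ee_rot"]).as_matrix();return s,np.array(s["position"]),Rm
E
python3 - <<'E'
from h import *
np.set_printoptions(precision=4,suppress=True)
for c in ("scene","top"):
    im=arm.get_image(c);cv2.imwrite(f"pics/{c}0.png",im[:,:,::-1])
    cal=arm.get_calibration(c);print(c,cal.keys(),np.array(cal["intrinsics"]),np.array(cal["pose"]))
    for q,z in (("pusher_mid",.059),("cover_top",.055),("mat",0)):
        for r in arm.place_of(c,q): print(c,q,round(r["conf"],2),np.array(r["point"]),onz(c,r["point"],z))
s,p,Rm=state();print(s);print(Rm)
E
```

```text
scene dict_keys(['intrinsics', 'pose']) [[472.8148   0.     285.6622]
 [  0.     472.8148 213.7697]
 [  0.       0.       1.    ]] [[ 0.7209 -0.3799  0.5796  1.0986]
 [ 0.6927  0.4215 -0.5852 -0.6029]
 [-0.022   0.8234  0.5671  0.6645]
 [ 0.      0.      0.      1.    ]]
scene pusher_mid 0.71 [192.4 347.7] [0.5279 0.1872 0.059 ]
scene pusher_mid 0.66 [199.1 280.7] [0.4287 0.0582 0.059 ]
scene pusher_mid 0.63 [174.3 310.2] [0.403  0.1928 0.059 ]
scene cover_top 0.74 [305.6 210.4] [ 0.5759 -0.2718  0.055 ]
scene mat 0.78 [202.6 357.6] [0.5211 0.242  0.    ]
top dict_keys(['intrinsics', 'pose']) [[380.8912   0.     278.2184]
 [  0.     380.8912 204.6855]
 [  0.       0.       1.    ]] [[ 0.0206  0.9901 -0.1386  0.3844]
 [-0.9996  0.0176 -0.0228  0.008 ]
 [-0.0201  0.139   0.9901  0.8588]
 [ 0.      0.      0.      1.    ]]
top pusher_mid 0.94 [189.4 207.2] [0.5267 0.1791 0.059 ]
top pusher_mid 0.8 [251.2 200. ] [0.3951 0.1881 0.059 ]
top pusher_mid 0.57 [238.5 261.5] [0.4242 0.0599 0.059 ]
top cover_top 0.84 [170.6 418.2] [ 0.576  -0.2719  0.055 ]
top mat 0.58 [192.8 190.7] [0.5286 0.2294 0.    ]
{'clock': 0.4, 'joints': array([ 1.0724,  0.4346,  0.025 ,  1.5733, -0.0116,  1.134 , -0.0751]), 'dq': array([ 0.0011, -0.003 , -0.0005,  0.    ,  0.0011, -0.0007,  0.0021]), 'joint_efforts': array([ -0.0011, -66.6974,   0.9828, -31.4415,  -0.0607,   0.0356,
         0.0001]), 'position': array([ 0.2409, -0.5767,  0.4046]), 'ee_rot': array([-3.0802, -0.6174,  0.0001]), 'force': array([-0.9798,  0.4363,  0.2329]), 'ft_torque': array([ 0.0825,  0.0089, -0.0241]), 'gripper_force': 0.0, 'width': 0.9979755647283929}
[[ 0.9227  0.3854 -0.0001]
 [ 0.3854 -0.9227  0.0001]
 [-0.0001 -0.0002 -1.    ]]
```

View pics/scene0.png

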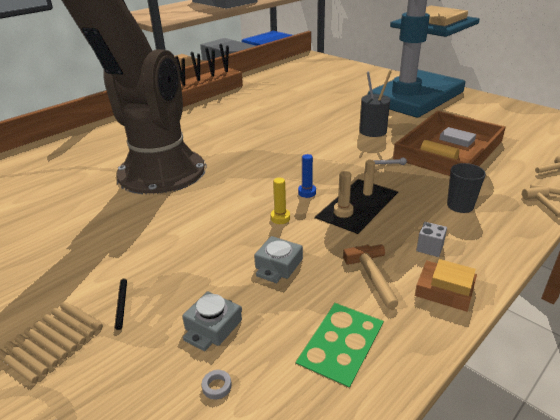

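View pics/top0.png

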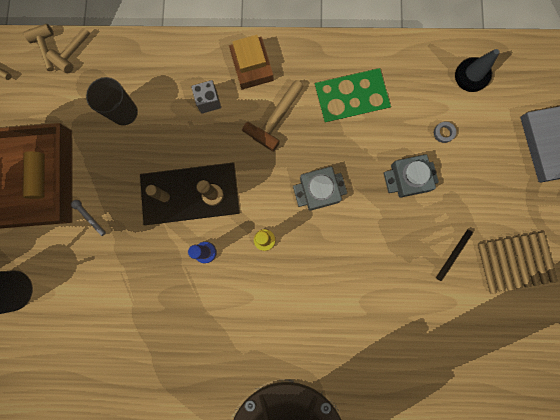

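Scene picture: the wooden pusher with a foot stands at about (row 192, col 347), with the punch at (175, 369). The blue and yellow look-alikes are off the mat. The near block's cover at (305, 210) shows a dark skirt, so it looks proud, while the block at (250, 279) looks seated. The top picture agrees: pusher (190, 207), punch (192, 155), covers at (171, 418) and (187, 321). I'll check the cover heights and refine both positions.

```bash
cat >> h.py <<'E'
from scipy.optimize import minimize
def circ(x,y,z,r): a=np.linspace(0,2*np.pi,40); return np.c_[x+r*np.cos(a),y+r*np.sin(a),0*a+z]
def mask(cam,parts):
    m=np.zeros((420*4,560*4),np.uint8)
    for P in parts:
        q=np.array([proj(cam,v)[::-1] for v in P]);cv2.fillConvexPoly(m,cv2.convexHull(np.round(q*4+1.5).astype(np.int32)),255)
    return cv2.resize(m,(560,420),interpolation=cv2.INTER_AREA)/255.
def pusher(x,y,z0): return [np.r_[circ(x,y,z0,.024),circ(x,y,z0+.016,.024)],np.r_[circ(x,y,z0,.014),circ(x,y,z0+.11,.014)]]
def fit(f,x0,obs,step=.006):
    cost=lambda p:sum(np.abs(mask(c,f(*p))-r).sum() for c,r in obs.items())
    s=np.array([x0]+[np.array(x0)+step*e for e in np.eye(len(x0))])
    r=minimize(cost,x0,method="Nelder-Mead",options=dict(initial_simplex=s,xatol=2e-4,fatol=.5));return r.x,r.fun
def near(cam,q,P):
    L=arm.silhouettes(cam,q)
    return min(L,key=lambda r:np.linalg.norm(np.array(r["point"])-proj(cam,P)))["region"] if L else None
E
python3 - <<'E'
from h import *
np.set_printoptions(precision=4,suppress=True)
print(tri([192.4,347.7],[189.4,207.2]),tri([305.6,210.4],[170.6,418.2]))
ob={c:near(c,"pusher_mid",[.527,.183,.059]) for c in("scene","top")}
for cs in (["scene"],["top"],["scene","top"]): print(cs,fit(lambda x,y:pusher(x,y,.004),[.527,.183],{c:ob[c] for c in cs}),[ob[c].sum() for c in cs])
for n in((.576,-.272,.055),(.5255,-.10,.044)):
    for c in("scene","top"):
        L=arm.silhouettes(c,"cover_top")
        print(n[:2],c,[(round(r["conf"],2),np.array(r["point"]),r["region"].sum()) for r in L],proj(c,n))
im={c:arm.get_image(c) for c in("scene","top")}
a=cv2.resize(im["scene"][210:360,170:320],(560,560),interpolation=2)
cv2.imwrite("pics/z.png",a[:,:,::-1])
E
```

```text
(array([0.5286, 0.181 , 0.0612]), np.float64(0.0064124355248813564)) (array([ 0.576 , -0.2719,  0.0551]), np.float64(8.508922475149527e-05))Traceback (most recent call last):
  File "<stdin>", line 5, in <module>
  File "h.py", line 29, in fit
    r=minimize(cost,x0,method="Nelder-Mead",options=dict(initial_simplex=s,xatol=2e-4,fatol=.5));return r.x,r.fun
    res = _minimize_neldermead(fun, x0, args, callback, bounds=bounds,
                               **options)
    fxcc = func(xcc)
    fx = function(np.copy(x), *(wrapper_args + args))
  File "h.py", line 27, in <lambda>
    cost=lambda p:sum(np.abs(mask(c,f(*p))-r).sum() for c,r in obs.items())
                  ~~~^^^^^^^^^^^^^^^^^^^^^^^^^^^^^^^^^^^^^^^^^^^^^^^^^^^^^^
  File "h.py", line 27, in <genexpr>
    cost=lambda p:sum(np.abs(mask(c,f(*p))-r).sum() for c,r in obs.items())
                             ~~~~^^^^^^^^^
  File "h.py", line 23, in mask
    q=np.array([proj(cam,v)[::-1] for v in P]);cv2.fillConvexPoly(m,cv2.convexHull(np.round(q*4+1.5).astype(np.int32)),255)
                ~~~~^^^^^^^
  File "h.py", line 10, in proj
    c=arm.get_calibration(cam);K=np.array(c["intrinsics"]);T=np.array(c["pose"])
ValueError: time passes only in moves, steps and waits
```

```bash
sed -i 's/arm.get_calibration(cam)/CAL[cam]/; s/^def ray/CAL={n:arm.get_calibration(n) for n in("scene","top")}\ndef ray/' h.py
python3 - <<'E'
from h import *
np.set_printoptions(precision=4,suppress=True)
ob={c:near(c,"pusher_mid",[.527,.183,.059]) for c in("scene","top")}
for cs in (["scene"],["top"],["scene","top"]): print(cs,fit(lambda x,y:pusher(x,y,.004),[.527,.183],{c:ob[c] for c in cs}),[ob[c].sum() for c in cs])
for c in("scene","top"):
    L=arm.silhouettes(c,"cover_top")
    for r in L:
        print(c,round(r["conf"],2),np.array(r["point"]),r["region"].sum(),onz(c,r["point"],.0535))
print(proj("scene",[.576,-.272,.055]),mask("scene",[circ(.576,-.272,.055,.026)]).sum())
print(arm.observe()["clock"])
im=arm.get_image("scene")
a=cv2.resize(im[230:350,170:320],(750,600),interpolation=2)
cv2.imwrite("pics/z.png",a[:,:,::-1])
E
```

```text
['scene'] (array([0.5196, 0.182 ]), np.float64(63.9921568627451)) [np.int64(594)]
['top'] (array([0.5236, 0.1762]), np.float64(47.32941176470588)) [np.int64(455)]
['scene', 'top'] (array([0.5232, 0.1769]), np.float64(128.51372549019607)) [np.int64(594), np.int64(455)]
scene 0.77 [307.3 211.4] 549 [ 0.5792 -0.2724  0.0535]
top 0.75 [171.6 416.7] 476 [ 0.5741 -0.2692  0.0535]
[305.7082 210.3329] 490.20392156862744
0.7
```

View pics/z.png

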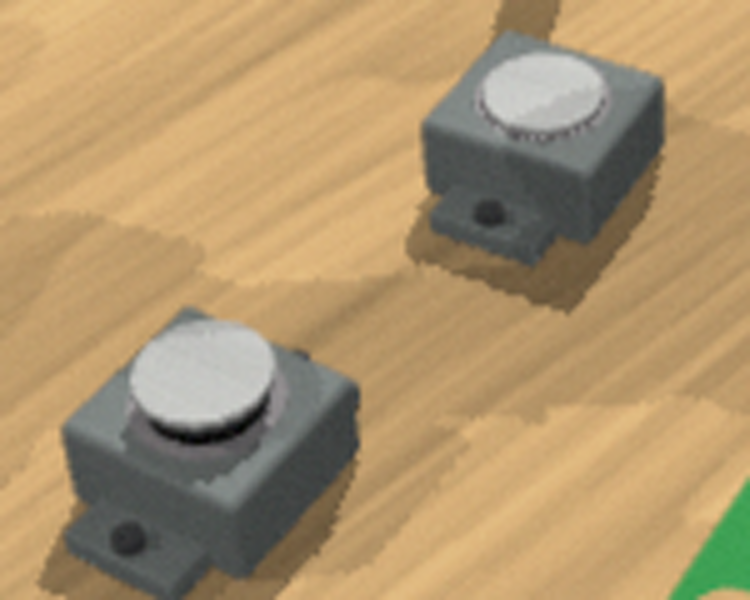

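The crop shows the near cover (crop 200, 375) clearly proud, with its black skirt visible, and the far one home. The target is the near block, with its cover at about (0.576, -0.272). Moving above the pusher.

```bash
python3 -m inch '0.028 -0.029 0 0 0.0918; 0.056 -0.059 0 0 0.0918; 0.084 -0.088 0 0 0.0918; 0.112 -0.118 0 0 0.0918; 0.14 -0.147 0 0 0.0918'
python3 -m inch '0.028 -0.029 0 0 0.0918; 0.056 -0.059 0 0 0.0918; 0.084 -0.088 0 0 0.0918; 0.112 -0.118 0 0 0.0918; 0.14 -0.147 0 0 0.0918'
python3 -m inch '0.028 -0.029 0 0 0.0918; 0.056 -0.059 0 0 0.0918; 0.084 -0.088 0 0 0.0918; 0.112 -0.118 0 0 0.0918; 0.14 -0.147 0 0 0.0918'
python3 -m inch '0.028 -0.029 0 0 0.0918; 0.056 -0.059 0 0 0.0918; 0.084 -0.088 0 0 0.0918; 0.112 -0.118 0 0 0.0918; 0.133 -0.147 0 0 0.0918'
python3 -m inch '0 0 0 0 0.0918; 0 0 0 0 0.0918'
python3 - <<'E'
from h import *
np.set_printoptions(precision=4,suppress=True)
for c in ("scene","top"):
    im=arm.get_image(c);cv2.imwrite(f"pics/{c}1.png",im[:,:,::-1])
    for r in arm.place_of(c,"pusher_mid"): print(c,round(r["conf"],2),np.array(r["point"]),onz(c,r["point"],.059))
s,p,Rm=state();print(s["clock"],p,s["force"]);print(Rm, "to (.525,.179) tool:",Rm.T@(np.array([.525,.179,p[2]])-p))
E
```

```text
clock: 1.25
position: [0.3138, -0.3855, 0.4049]
ee_rot: [3.08, 0.617, 0.0]
force: [0.5, 0.6, 0.9]
width: 1.0
gripper_force: 0.0
clock: 1.75
position: [0.3862, -0.1958, 0.405]
ee_rot: [3.08, 0.617, 0.001]
force: [0.6, 0.0, 0.6]
width: 1.0
gripper_force: 0.0
clock: 2.25
position: [0.4588, -0.0062, 0.405]
ee_rot: [3.08, 0.617, 0.001]
force: [0.6, -0.0, -0.4]
width: 1.0
gripper_force: 0.0
clock: 2.75
position: [0.5253, 0.1809, 0.4048]
ee_rot: [-3.08, -0.617, -0.001]
force: [1.1, -0.0, 0.0]
width: 1.002
gripper_force: 0.0
clock: 2.95
position: [0.5244, 0.1797, 0.4044]
ee_rot: [-3.08, -0.62, 0.001]
force: [0.2, -0.4, -0.3]
width: 0.999
gripper_force: 0.0
scene 0.83 [174.7 307.8] [0.3997 0.1872 0.059 ]
scene 0.81 [191.6 347.9] [0.526  0.1904 0.059 ]
scene 0.81 [195.  282.2] [0.4187 0.0736 0.059 ]
top 0.9 [189.2 207.5] [0.5271 0.1785 0.059 ]
top 0.68 [234.4 264. ] [0.4328 0.0549 0.059 ]
3.15 [0.5246 0.1776 0.4048] [ 0.1839  0.0687 -0.594 ]
[[ 0.9235  0.3836  0.0002]
 [ 0.3836 -0.9235 -0.0008]
 [-0.0002  0.0008 -1.    ]] to (.525,.179) tool: [ 0.0009 -0.0011 -0.    ]
```

View pics/scene1.png

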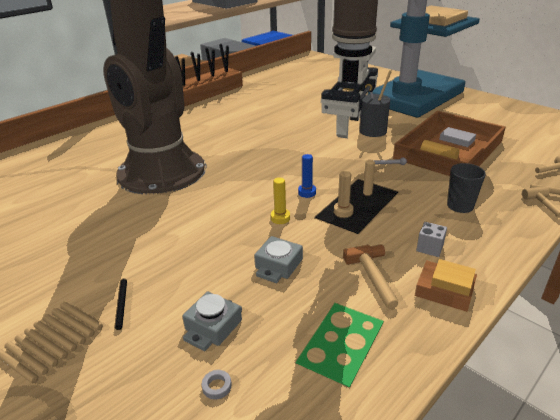

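Scene picture: the gripper (col 345, row 110) hangs above the pusher (col 344, row 193), and nothing has been disturbed. I'll overlay the pusher model to refine its position.

```bash
python3 - <<'E'
from h import *
out=[]
for c,(r,k) in dict(scene=(160,310),top=(160,170)).items():
    im=cv2.imread(f"pics/{c}0.png")[r:r+65,k:k+65];im=cv2.resize(im,None,fx=6,fy=6,interpolation=cv2.INTER_CUBIC)
    for (x,y),col in (((.525,.179),(0,255,0)),((.525,.184),(0,0,255))):
        for z,R_ in ((.004,.024),(.02,.024),(.114,.014)):
            q=np.array([proj(c,v)[::-1] for v in circ(x,y,z,R_)]);q=(q-[k,r]+.5)*6
            cv2.polylines(im,[q.astype(np.int32)],True,col,1)
    out.append(im)
cv2.imwrite("pics/ov.png",np.hstack(out))
E
```

```text
(no output)
```

View pics/ov.png

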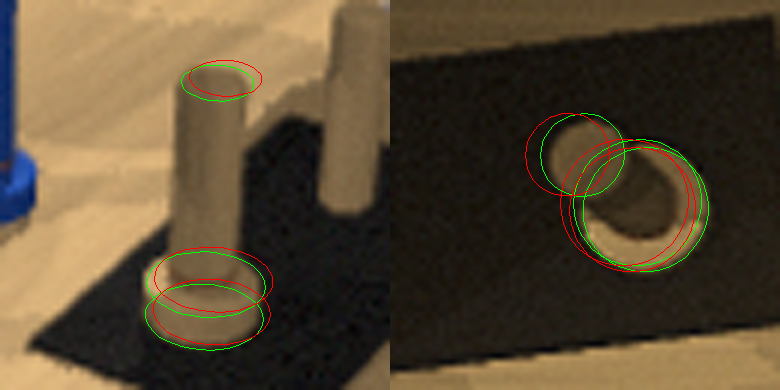

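The green model at (0.525, 0.179) fits both views to about 1 mm, in the foot (zoom 205, 300 and 640, 207) and in the handle top. Descending straight and gripping at about 80 mm up the handle.

```bash
python3 -m inch '0 0 0.035 0 0.0918; 0 0 0.075 0 0.0918; 0 0 0.115 0 0.0918; 0 0 0.145 0 0.0918; 0 0 0.162 0 0.0918' 
python3 -m inch '0 0 0 0 0.06; 0 0 0 0 0.045; 0 0 0 0 0.035; 0 0 0 0 0.028; 0 0 0 0 0.022' 35
python3 -m inch '0 0 0 0 0.0; 0 0 0 0 0.0; 0 0 0 0 0.0; 0 0 0 0 0.0; 0 0 0 0 0' 35
```

```text
clock: 3.65
position: [0.5239, 0.1773, 0.2404]
ee_rot: [3.08, 0.615, -0.005]
force: [-0.1, -0.3, -0.3]
width: 0.998
gripper_force: 0.0
clock: 4.15
position: [0.5248, 0.1791, 0.2437]
ee_rot: [-3.08, -0.617, -0.003]
force: [0.0, -0.1, 0.3]
width: 0.618
gripper_force: 0.0
clock: 4.65
position: [0.5246, 0.179, 0.2426]
ee_rot: [3.08, 0.617, -0.0]
force: [-0.3, 0.3, 0.6]
width: 0.298
gripper_force: 35.0
```

```bash
python3 -m inch '0 0 -0.01 0 0; 0 0 -0.03 0 0; 0 0 -0.055 0 0; 0 0 -0.08 0 0; 0 0 -0.1 0 0'
python3 -m inch '-0.004 0.015 0 0 0; -0.013 0.045 0 0 0; -0.022 0.076 0 0 0; -0.032 0.111 0 0 0; -0.042 0.146 0 0 0'
python3 -m inch '-0.008 0.029 0 0 0; -0.017 0.058 0 0 0; -0.025 0.087 0 0 0; -0.034 0.116 0 0 0; -0.042 0.146 0 0 0'
python3 -m inch '-0.008 0.029 0 0 0; -0.017 0.058 0 0 0; -0.025 0.087 0 0 0; -0.034 0.116 0 0 0; -0.041 0.144 0 0 0'
python3 -m inch '0 0 0 0 0; 0 0 0 0 0; 0 0 0 0 0'
python3 - <<'E'
from h import *
np.set_printoptions(precision=4,suppress=True)
s,p,Rm=state();print(s["clock"],p,s["force"],s["ee_rot"])
ob=[]
for c,(r,k) in dict(scene=(250,160),top=(125,370)).items():
    im=arm.get_image(c)[:,:,::-1];cv2.imwrite(f"pics/{c}2.png",im)
    for q in("pusher_mid","cover_top"):
        for d in arm.place_of(c,q): print(c,q,round(d["conf"],2),np.array(d["point"]))
    im=im[r-50:r+80,k-10:k+90] if c=="scene" else im[r:r+130,k:k+100]
    r0,k0=(r-50,k-10) if c=="scene" else (r,k)
    im=cv2.resize(im,None,fx=4,fy=4,interpolation=cv2.INTER_CUBIC)
    z=p[2]-.159-.08
    for x,y,zz,R_ in ((p[0],p[1],z,.024),(p[0],p[1],z+.016,.024),(.576,-.272,.055,.026)):
        q=np.array([proj(c,v)[::-1] for v in circ(x,y,zz,R_)]);q=(q-[k0,r0]+.5)*4
        cv2.polylines(im,[q.astype(np.int32)],True,(0,255,0) if R_<.025 else (0,0,255),1)
    ob.append(im)
print(z);cv2.imwrite("pics/ov2.png",np.hstack(ob))
E
```

```text
clock: 5.15
position: [0.5245, 0.1792, 0.3448]
ee_rot: [-3.08, -0.618, -0.002]
force: [0.3, -0.1, -1.3]
width: 0.302
gripper_force: 35.0
clock: 5.65
position: [0.5416, 0.0257, 0.342]
ee_rot: [3.08, 0.617, -0.002]
force: [1.4, 0.2, -1.3]
width: 0.297
gripper_force: 35.0
clock: 6.15
position: [0.5588, -0.1251, 0.3419]
ee_rot: [-3.08, -0.617, 0.003]
force: [0.5, -0.1, -0.9]
width: 0.302
gripper_force: 35.0
clock: 6.65
position: [0.5761, -0.274, 0.3417]
ee_rot: [-3.08, -0.616, 0.003]
force: [0.6, 0.5, -0.9]
width: 0.295
gripper_force: 35.0
clock: 6.95
position: [0.5769, -0.2708, 0.3422]
ee_rot: [-3.079, -0.618, 0.001]
force: [1.2, 0.9, -0.5]
width: 0.3
gripper_force: 35.0
6.95 [ 0.5769 -0.2708  0.3422] [ 1.2029  0.9092 -0.5247] [-3.0789 -0.6185  0.0012]
scene pusher_mid 0.93 [261.6 205.3]
scene pusher_mid 0.76 [172.3 307.8]
scene pusher_mid 0.59 [200.8 281.9]
scene cover_top 0.66 [305.1 208.7]
top pusher_mid 0.76 [251.8 200.9]
top pusher_mid 0.7 [236.9 260.8]
top cover_top 0.56 [170.  418.6]
0.10316575182385272
```

View pics/ov2.png

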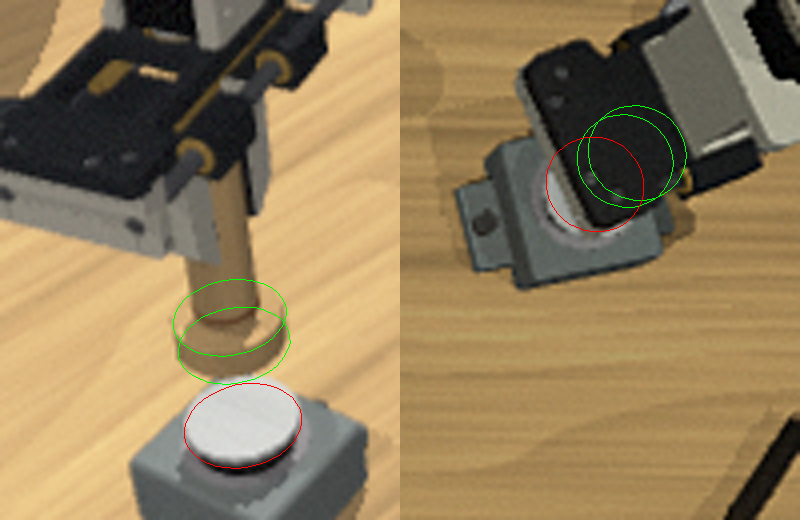

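Left: the pusher is held upright and its foot (zoom 232, 345) matches the model to about 1 px. The cover disc (243, 415) may sit slightly farther away than my estimate. I'll measure the bright face directly from the first pictures.

```bash
python3 - <<'E'
from h import *
np.set_printoptions(precision=4,suppress=True)
ob=[];pts={}
for c,(r,k) in dict(scene=(285,190),top=(150,398)).items():
    im=cv2.imread(f"pics/{c}0.png")[r:r+45,k:k+45];b=cv2.resize(im,None,fx=8,fy=8,interpolation=cv2.INTER_CUBIC)
    g=cv2.GaussianBlur(b.min(2),(0,0),3);t,m=cv2.threshold(g,0,255,cv2.THRESH_OTSU)
    m=(g>150).astype(np.uint8)*255
    n,l,st,ce=cv2.connectedComponentsWithStats(m);i=1+np.argmax(st[1:,4])
    ct=max(cv2.findContours((l==i).astype(np.uint8),0,1)[0],key=cv2.contourArea);e=cv2.fitEllipse(cv2.convexHull(ct))
    cv2.ellipse(b,e,(0,255,0),1)
    q=np.array([proj(c,v)[::-1] for v in circ(.576,-.272,.055,.026)]);cv2.polylines(b,[((q-[k,r]+.5)*8).astype(np.int32)],True,(0,0,255),1)
    pts[c]=[e[0][1]/8+r-.5,e[0][0]/8+k-.5];print(c,t,pts[c],np.array(e[1])/8,onz(c,pts[c],.055));ob.append(b)
print(tri(pts["scene"],pts["top"]))
cv2.imwrite("pics/ov3.png",np.hstack(ob))
E
```

```text
scene 144.0 [303.9211730957031, 210.00010108947754] [20.2652 29.4228] [ 0.5721 -0.2696  0.055 ]
top 108.0 [170.72575759887695, 420.49670600891113] [15.2011 20.3156] [ 0.5758 -0.2768  0.055 ]
(array([ 0.5755, -0.2736,  0.0603]), np.float64(0.0032030072927510646))
```

View pics/ov3.png

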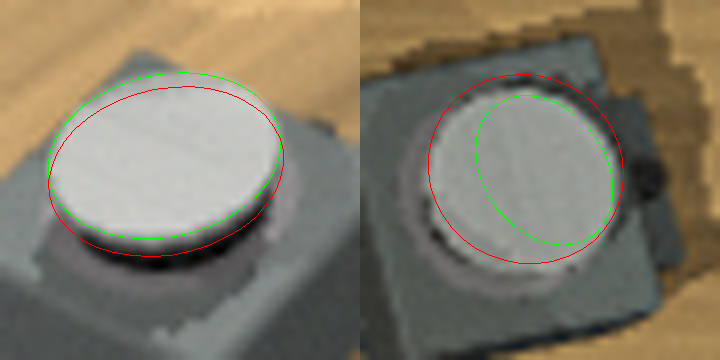

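Scene ellipse: the cover centre is about (row 304.3, col 210). In the top view the bright disc centre is near (172, 418). Together they give roughly (0.5745, -0.2715), so I'll shift 2 mm and descend to just above the cover.

```bash
python3 -m inch '-0.0016 -0.0013 0.005 0 0; -0.0016 -0.0013 0.015 0 0; -0.0016 -0.0013 0.027 0 0; -0.0016 -0.0013 0.037 0 0; -0.0016 -0.0013 0.043 0 0'
python3 -m inch '0 0 0.002 0 0; 0 0 0.004 0 0; 0 0 0.006 0 0; 0 0 0.007 0 0; 0 0 0.008 0 0' 45
python3 -m inch '0 0 0.001 0 0; 0 0 0.002 0 0; 0 0 0.003 0 0; 0 0 0.004 0 0; 0 0 0.005 0 0'
```

```text
clock: 7.75
position: [0.5749, -0.2708, 0.2979]
ee_rot: [-3.079, -0.617, 0.003]
force: [0.5, -0.1, -0.5]
width: 0.299
gripper_force: 35.0
clock: 8.25
position: [0.5756, -0.2709, 0.2929]
ee_rot: [3.08, 0.617, 0.002]
force: [-2.6, 0.8, 7.8]
width: 0.298
gripper_force: 45.0
clock: 8.75
position: [0.5756, -0.2708, 0.288]
ee_rot: [3.079, 0.617, 0.002]
force: [-1.8, 1.3, 6.0]
width: 0.298
gripper_force: 45.0
```

```bash
python3 -m inch '0 0 0.001 0 0; 0 0 0.002 0 0; 0 0 0.003 0 0; 0 0 0.0035 0 0; 0 0 0.004 0 0'
python3 -m inch '0 0 0.0005 0 0; 0 0 0.001 0 0; 0 0 0.001 0 0'
```

```text
clock: 9.25
position: [0.5755, -0.2709, 0.2839]
ee_rot: [3.079, 0.617, 0.002]
force: [-1.7, 0.6, 7.4]
width: 0.298
gripper_force: 45.0
clock: 9.55
position: [0.5755, -0.2709, 0.2829]
ee_rot: [3.079, 0.617, 0.002]
force: [-1.9, 0.7, 5.1]
width: 0.294
gripper_force: 45.0
```

```bash
python3 -m inch '0 0 0.0005 0 0; 0 0 0.001 0 0; 0 0 0.0015 0 0; 0 0 0.0015 0 0'
```

```text
clock: 9.95
position: [0.5756, -0.2708, 0.2825]
ee_rot: [3.079, 0.617, 0.003]
force: [-4.6, 1.6, 15.3]
width: 0.296
gripper_force: 45.0
```

```bash
python3 -m inch '0 0 0.0005 0 0; 0 0 0.001 0 0; 0 0 0.001 0 0; 0 0 0.001 0 0; 0 0 0.001 0 0'
python3 -m inch '0 0 0.0005 0 0; 0 0 0.0005 0 0; 0 0 0.0005 0 0; 0 0 0.0005 0 0; 0 0 0.0005 0 0'
python3 -m inch '0 0 0 0 0; 0 0 0 0 0; 0 0 0 0 0; 0 0 0 0 0; 0 0 0 0 0'
```

```text
clock: 10.45
position: [0.5757, -0.2708, 0.2824]
ee_rot: [3.079, 0.617, 0.003]
force: [-7.3, 2.4, 22.5]
width: 0.299
gripper_force: 45.0
clock: 10.95
position: [0.5757, -0.2708, 0.2824]
ee_rot: [3.078, 0.617, 0.004]
force: [-7.8, 1.5, 26.4]
width: 0.299
gripper_force: 45.0
clock: 11.45
position: [0.5757, -0.2707, 0.2823]
ee_rot: [3.078, 0.617, 0.004]
force: [-8.5, 2.6, 26.6]
width: 0.298
gripper_force: 45.0
```

The stop was reached at TCP height 0.2824 (expected 0.2826) and held for over 1 s at about 26 N. Lifting and checking the cover.

```bash
python3 -m inch '0 0 -0.003 0 0; 0 0 -0.01 0 0; 0 0 -0.025 0 0; 0 0 -0.045 0 0; 0 0 -0.065 0 0'
python3 -m inch '0.008 -0.029 0 0 0; 0.017 -0.058 0 0 0; 0.025 -0.087 0 0 0; 0.034 -0.116 0 0 0; 0.042 -0.146 0 0 0'
python3 -m inch '0.008 -0.029 0 0 0; 0.017 -0.058 0 0 0; 0.025 -0.087 0 0 0; 0.034 -0.116 0 0 0; 0.042 -0.146 0 0 0'
python3 -m inch '0.008 -0.029 0 0 0; 0.017 -0.058 0 0 0; 0.025 -0.087 0 0 0; 0.034 -0.116 0 0 0; 0.0426 -0.1427 0 0 0'
python3 -m inch '0 0 0 0 0; 0 0 0 0 0; 0 0 0 0 0'
python3 - <<'E'
from h import *
np.set_printoptions(precision=4,suppress=True)
im=arm.get_image("scene")[:,:,::-1]
s,p,Rm=state();print(p)
a=cv2.resize(im[230:350,170:270],(500,600),interpolation=2)
b=cv2.resize(im[80:240,295:375],(300,600),interpolation=2)
cv2.imwrite("pics/ov4.png",np.hstack([a,b]))
print("to pick pose, tool:",Rm.T@(np.array([.5246,.179,.2426])-p))
E
```

```text
clock: 11.95
position: [0.5754, -0.2708, 0.3451]
ee_rot: [-3.08, -0.618, -0.0]
force: [0.4, 0.4, -0.8]
width: 0.298
gripper_force: 45.0
clock: 12.45
position: [0.5578, -0.1189, 0.3447]
ee_rot: [3.08, 0.617, 0.002]
force: [-1.1, 0.8, -1.6]
width: 0.299
gripper_force: 45.0
clock: 12.95
position: [0.5403, 0.0321, 0.3447]
ee_rot: [3.08, 0.617, 0.002]
force: [0.6, 0.3, -1.3]
width: 0.301
gripper_force: 45.0
clock: 13.45
position: [0.5243, 0.1806, 0.3448]
ee_rot: [-3.08, -0.618, -0.002]
force: [1.1, -0.4, -0.9]
width: 0.297
gripper_force: 45.0
clock: 13.75
position: [0.5249, 0.178, 0.344]
ee_rot: [3.08, 0.615, 0.0]
force: [0.3, -0.2, -1.1]
width: 0.297
gripper_force: 45.0
[0.5249 0.1777 0.3439]
to pick pose, tool: [ 0.0002 -0.0014  0.1013]
```

View pics/ov4.png

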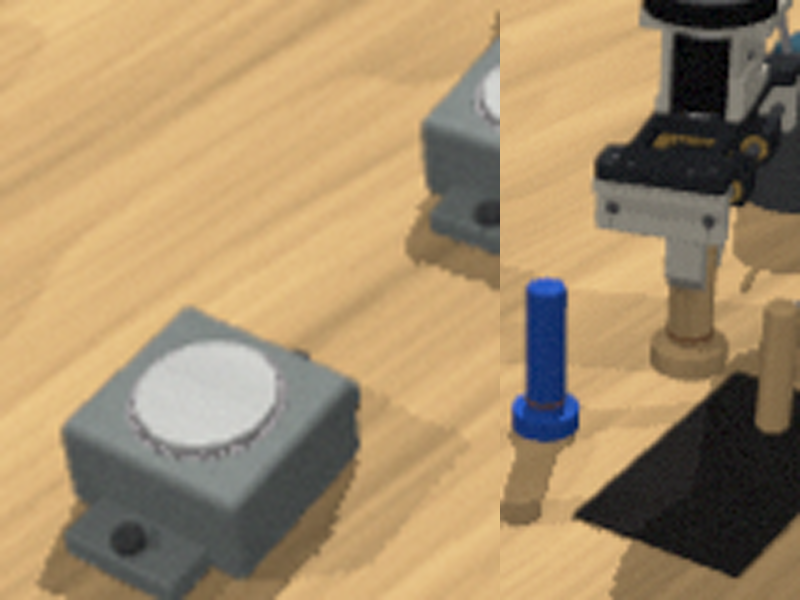

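The cover at crop (205, 395) is now flush like the other one, and the pusher hangs upright above the mat. Lowering it until contact.

```bash
python3 -m inch '0 0 0.02 0 0; 0 0 0.05 0 0; 0 0 0.075 0 0; 0 0 0.09 0 0; 0 0 0.096 0 0'
python3 -m inch '0 0 0.001 0 0; 0 0 0.002 0 0; 0 0 0.003 0 0; 0 0 0.004 0 0; 0 0 0.005 0 0'
python3 -m inch '0 0 0.0005 0 0; 0 0 0.001 0 0; 0 0 0.001 0 0'
```

```text
clock: 14.3
position: [0.5244, 0.1775, 0.2462]
ee_rot: [3.08, 0.615, -0.004]
force: [0.1, 0.5, -1.4]
width: 0.297
gripper_force: 45.0
clock: 14.8
position: [0.5247, 0.1791, 0.2432]
ee_rot: [-3.08, -0.618, -0.001]
force: [-0.6, 0.0, -1.0]
width: 0.299
gripper_force: 45.0
clock: 15.1
position: [0.5247, 0.1791, 0.2426]
ee_rot: [3.08, 0.617, 0.001]
force: [-2.2, -1.4, 8.2]
width: 0.296
gripper_force: 45.0
```

```bash
python3 -m inch '0 0 -0.0005 0 0; 0 0 -0.0007 0 0' 10
python3 -m inch '0 0 0 0 0.03; 0 0 0 0 0.04; 0 0 0 0 0.06; 0 0 0 0 0.0918; 0 0 0 0 0.0918'
python3 -m inch '0 0 0 0 0.0918; 0 0 0 0 0.0918; 0 0 0 0 0.0918; 0 0 0 0 0.0918; 0 0 0 0 0.0918'
python3 -m inch '0 0 -0.01 0 0.0918; 0 0 -0.03 0 0.0918; 0 0 -0.06 0 0.0918; 0 0 -0.09 0 0.0918; 0 0 -0.12 0 0.0918'
python3 -m inch '0 0 -0.04 0 0.0918; 0 0 -0.06 0 0.0918; 0 0 -0.06 0 0.0918; 0 0 -0.06 0 0.0918; 0 0 -0.06 0 0.0918'
python3 - <<'E'
from h import *
im=arm.get_image("scene")[:,:,::-1];cv2.imwrite("pics/end.png",im);print(arm.observe()["clock"])
E
```

```text
clock: 15.3
position: [0.5246, 0.1791, 0.2426]
ee_rot: [-3.08, -0.618, -0.001]
force: [0.6, 0.2, -0.6]
width: 0.3
gripper_force: 10.0
clock: 15.8
position: [0.5246, 0.179, 0.2424]
ee_rot: [3.08, 0.618, -0.0]
force: [0.2, -0.7, 0.4]
width: 0.626
gripper_force: 0.0
clock: 16.3
position: [0.5245, 0.179, 0.2424]
ee_rot: [3.08, 0.618, -0.0]
force: [-0.6, 0.5, 0.2]
width: 0.993
gripper_force: 0.0
clock: 16.8
position: [0.5243, 0.1791, 0.3644]
ee_rot: [-3.08, -0.618, -0.0]
force: [0.5, -0.1, -1.0]
width: 1.001
gripper_force: 0.0
clock: 17.3
position: [0.5242, 0.1788, 0.4215]
ee_rot: [3.08, 0.617, -0.003]
force: [-0.3, 0.1, -0.0]
width: 1.001
gripper_force: 0.0
17.35
```

View pics/end.png

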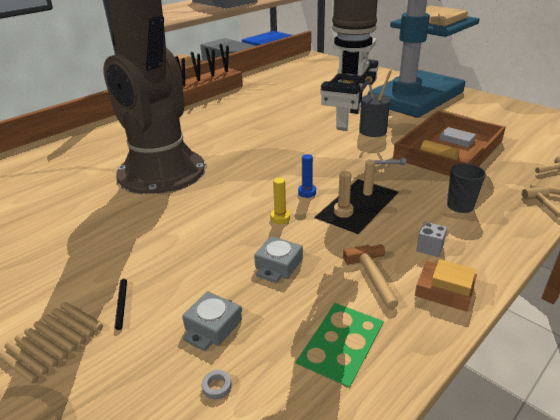

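The pusher stands upright on the mat at (193, 344), the cover at (310, 210) is flush, and the gripper is clear above. Handing in.

```bash
python3 -c "from cell import arm; print(arm.sign_off())"
```

```text
the job is handed in; nothing more can be done
None
```

The near block's cover is pressed fully home and was held at about 26 N for roughly a second; the pusher is back upright on the mat and released, and I handed the job in at about 17 s.

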